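# Stop and lock out the bench polisher

### The arm

A 6-joint arm with a two-finger parallel gripper is mounted at the origin on the work surface. World frame = base frame: x ahead of the robot, y to its left, z up, the work surface at z = 0. Lengths are in m, angles in rad, forces in N, time in s.
With the tool pointing down it reaches from about 0.2 to 0.875 m from the base axis. Payload 3.4 kg.
Tool frame: the origin (TCP) lies at the centre of the arm's flange, where the gripper is bolted on; the fingertips stand 199 mm ahead of it and the grasp point (between the pads) lies 180 mm ahead of it (bot.grasp_offset is the distance from the TCP to the grasp point, in m); z points along the fingers, y is the line along which they close (so a half turn about z gives the same grasp; the last joint's range is limited). The gripper opens to 94 mm and grips with 3 to 60 N. Pads are 16 mm wide; open, the fingers measure 119 mm over their backs; the gripper's body (75 mm by 177 mm) begins 78 mm behind the grasp point.
Start: joints at [-1.318, 0.276, 1.505, -0, 1.361, -0.121], TCP at [0.21, -0.535, 0.405] pointing down, gripper open.
Joint ranges: [-2.89, 2.89], [-0.75, 2.08], [0.22, 2.7], [-1.18, 4.32], [0.11, 2.71], [-2.7, 2.7]. Speed limits (rad/s): [2.57, 2.57, 3.14, 3.14, 3.14, 3.14].

### API

Orientations are given as a unit quaternion [w, x, y, z].
In Python, from workcell import bot, open_jaws, grab, viewer, order gives the robot as it stands. Calls block until the motion is done:
- bot.move_pose(position, orientation): joint-space move of the TCP to a pose.
- bot.line_to(position, speed=0.15, rotation=None, force_limit=None): straight line of the TCP; rotation=None keeps the orientation; speed is the mean speed in m/s. With force_limit (N) it stops when the force on the tool has changed by that much, and returns True; else False.
- bot.movej(angles): joint-space move.
- open_jaws() and grab(squeeze=None): open the fingers fully, or close them until they stop; squeeze is the grip in N (None keeps the last).
- bot.hold(seconds).
- bot.ik(position, orientation): joint angles nearest the present ones, or None.
- viewer.grab_frame(name): name is "side" or "top"; returns the picture (384x512x3 uint8, red, green, blue); there is no depth.
- viewer.camera_model(name): a dict with "K" (3x3 intrinsics, pixels), "R" (3x3) and "t" (3): a world point X has camera coordinates R X + t. Camera axes: x right, y down, z forward; pixel columns grow to the right and rows downward; lengths in m; the calibration is good to about 2 mm. A picture is of the moment at which its call begins. camera_model takes no time and is no camera call.
A pose or a line that the arm cannot do raises bot.MotionError and nothing moves.
- order.close_job(): hands the job in; it is judged then, once.
Readings, each from a call of its own:
- bot.get_t(): time.
- bot.get_qpos(): joint angles.
- bot.get_joint_velocities(): joint speeds.
- bot.get_joint_efforts(): joint torques, N m.
- bot.get_eef_pos(): TCP position.
- bot.get_ee_rot(): TCP orientation.
- bot.get_contact_force(): force on the tool from outside, world axes, zero at the start.
- bot.get_wrist_torque(): the same for the moment, N m.
- bot.get_gripper_width(): finger opening in m.
- bot.get_finger_force(): force on a finger pad.
Only numpy, scipy, OpenCV 4.12 (cv2) and the standard library are available. Lean on these libraries where they do the work, as an engineer would, in place of code of your own. Each camera call takes 0.05 s, during which the arm holds its last target. There are 200 camera calls.

### The job

Shut the polisher down: press the long red stop bar fully home at its middle, so that both ends go in evenly and never badly askew; it stays in by itself. Then take the lockout tag from its rack and clip its steel loop into the snap hook on the blue post: over the nose and down through the sprung gate, so that the tag hangs free with the gate shut behind the loop. Leave everything else on the bench where it stands.

Things in the scene. Friction and masses are not known exactly. Their poses are not given: they have to be found in the camera images.
- console: Grey stop station, fixed, 262 mm wide (its y), about 140 deep, 140 high. Origin: centre of underside; z up. Its yellow face slopes: outward normal (-0.574, 0, 0.819) in its axes, 35 deg from vertical. A clear shield strip (235 mm long) square to the face, 10 mm up-slope of the red bar, stands 40 mm proud of it and overhangs it: press with the tool leaning about 35 deg, square to the face, not straight down.
- bar_face (a point): Point on the outer face of the red stop bar, at mid-length, 28 mm down-slope of its hinge. Bar 190 mm long (console y), 44 wide, 14 thick, parallel to the yellow face when out, hinged along its upper long edge. Own z: outward normal; y: along the bar. Pressed home, it moves 7 mm inward, taking 6 to 8 N (friction) up to a firm stop, and stays in. Pushed off mid-length, the bar yields in skew.
- stop_bar (a joint): Swing of the stop bar about its hinge, rad: 0 to 0.03 out at the start, 0.25 fully home at its stop.
- bar_skew (a joint): Skew of the stop bar, rad: 0 when both ends are level; plus or minus 0.1 when one end has gone in ahead of the other (0.05 makes the ends about 9 mm uneven). It springs back (6 N m/rad) but may stick with up to 0.015 rad.
- lock_post: Blue lockout post, fixed. Origin: centre of underside; z up. Base plate 110 x 110 x 10 mm (centre 12 mm to +x); column 26 mm square, 255 high, 35 mm to +x. A steel snap hook of 10 mm bar points to the post's -x from the column, in its x-z plane: floor bar (centre 187 mm up at its lowest, 40 mm to -x), free nose 62 mm to -x with its tip 252 mm up, fixed top arm reaching 18 mm to -x at 245 mm up.
- hook_mouth (a point): Middle of the hook's mouth at gate height, 245 mm above the bench, 40 mm to -x of the post's origin, between nose and fixed arm; axes are the post's. Inside, the hook is 34 mm wide (x) at the mouth and 49 mm deep below the gate. A loop is brought over the nose from the -x side, its top bar above the gate and the rest below the hook's floor, then lowered through the gate.
- gate (a joint): Brass sprung gate of the hook, an 8 mm bar 39 mm long across the mouth, hinged at the fixed arm, free end at the nose; swings only inward (down). 0 shut, up to 1.35 rad open. Pushing it in takes 1 to 4 N (more close to its hinge); it snaps shut once what pushed it has gone past, about 25 to 42 mm below gate height.
- loop_top (a point): Middle of the top bar (8 mm round, along the tag's y) of the lockout tag's loop. Rigid tag, 0.13 to 0.25 kg: white plate 100 x 60 x 6 mm below, steel loop with an 84 mm wide x 96 high opening above it, two red ears on top; 200 mm high, this point 160 mm above its foot. z up, x square to the plate. It stands upright in a rack, foot 8 mm above the bench, 45 mm deep in the slot: lift straight up 50 mm.
- ear_left (a point): Centre of the red grip ear at the tag's +y end: 12 mm thick (tag x), 26 mm wide (tag y), 36 mm high. It lies 42 mm in +y and 22 mm above loop_top. Axes are the tag's.
- ear_right (a point): Centre of the same kind of ear at the tag's -y end, 42 mm in -y and 22 mm above loop_top.
- tag_rack: Wooden rack, fixed, 80 x 130 mm, 53 mm high, with a slot 8 mm wide along its y in which the tag stands. Origin: centre of its underside.
- headlight_c (a point): Bystander, loose: the round chrome headlight (164 mm across, 95 mm high). Middle of it. Leave it where it is.
- fork_leg_c (a point): Bystander, loose: the gold fork leg lying on the bench (270 mm long, 54 mm high). Middle of it. Leave it where it is.
- solvent_can_c (a point): Bystander, loose: the white solvent can (70 x 160 x 202 mm). Middle of it. Leave it where it is.
- offcut_c (a point): Bystander, loose: the wooden offcut (110 x 90 x 30 mm). Middle of it. Leave it where it is.
- wrench_grip (a point): Bystander, loose: the wrench (190 mm long, lying flat). Middle of it. Leave it where it is.
- indicator_c (a point): Bystander, loose: the black indicator lamp (60 mm across, 65 mm high). Middle of it. Leave it where it is.

How it is judged:
By the outcome, as a careful person would: the job done as asked, in the order asked, and still so for the second after the job is handed in, with the robot touching nothing.
It also fails if it takes over 64 s, if anything falls off the work surface, if the arm or the gripper's body presses on something with over 40 N, if the wrist force passes 120 N, or if a joint passes its speed limit or range.

## Working session

There is one attempt and no reset: what is moved stays moved. The work goes in short steps, each a Python script; the robot and the scene stay as the last script left them, time stands still between calls to the robot, and variables do not carry over. Pictures are saved under pics/ and viewed, at most 10 in all, crops included, and the job is handed in when it is done.

```bash
mkdir -p pics; ls; python3 - <<'E'
from workcell import bot,viewer
import cv2,numpy as np
for n in("side","top"):
    f=viewer.grab_frame(n); cv2.imwrite(f"pics/{n}0.png",f[:,:,::-1]); m=viewer.camera_model(n)
    print(n,np.round(m["K"],1).tolist(),np.round(m["R"],3).tolist(),np.round(m["t"],3).tolist(),np.round(-np.array(m["R"]).T@m["t"],3))
print(bot.get_t(),bot.get_ee_rot(),bot.get_gripper_width())
E
```

```text
pics
side [[367.8, 0.0, 254.1], [0.0, 367.8, 194.9], [0.0, 0.0, 1.0]] [[-0.756, -0.654, -0.012], [-0.365, 0.438, -0.822], [0.543, -0.617, -0.57]] [0.422, 0.334, 1.099] [-0.155  0.808  0.906]
top [[423.4, 0.0, 257.0], [0.0, 423.4, 192.9], [0.0, 0.0, 1.0]] [[-0.019, -1.0, -0.011], [-0.985, 0.021, -0.17], [0.17, 0.007, -0.985]] [0.012, 0.613, 1.361] [ 0.372 -0.01   1.445]
0.1 [-8.11872128e-04  9.82583307e-01  1.85820832e-01 -6.67571580e-05] 0.09397316568524623
```

View pics/side0.png

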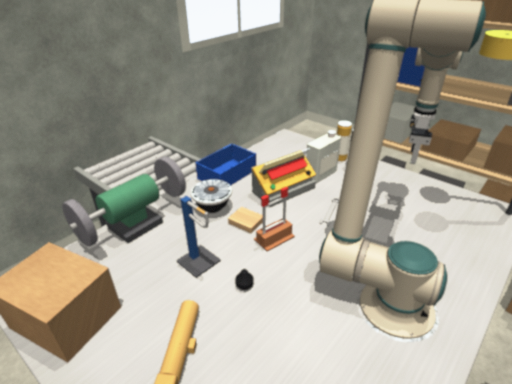

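View pics/top0.png

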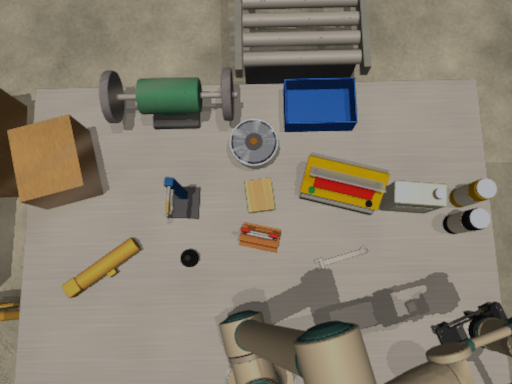

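The side view shows the post (195,235), tag in rack (275,220), red bar (283,170) and headlight (212,193). The top view shows the bar at (345,188), the tag at (260,235) and the post and hook at (180,200). I'll zoom in on both.

```bash
python3 - <<'E'
import cv2,numpy as np
t=cv2.imread("pics/top0.png")[145:260,150:400]; s=cv2.imread("pics/side0.png")[140:280,170:330]
cv2.imwrite("pics/tc.png",cv2.resize(t,None,fx=3.2,fy=3.2,interpolation=cv2.INTER_CUBIC))
cv2.imwrite("pics/sc.png",cv2.resize(s,None,fx=4,fy=4,interpolation=cv2.INTER_CUBIC))
E
```

```text
(no output)
```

View pics/tc.png

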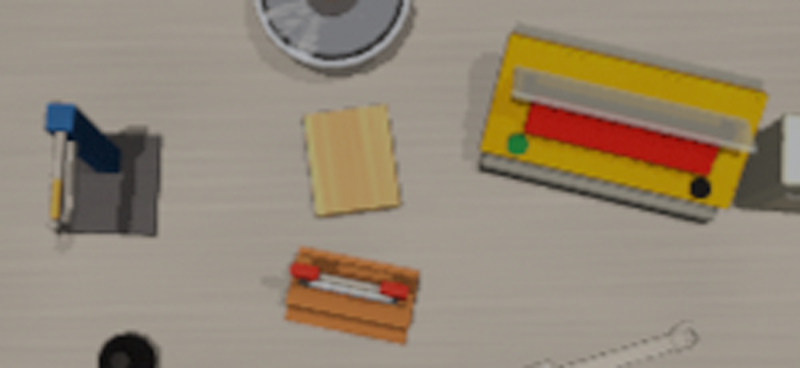

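View pics/sc.png

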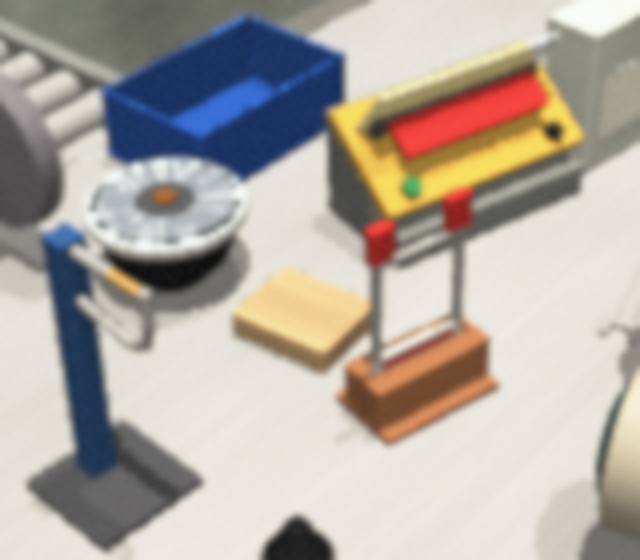

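The crops show these features, in original pixels:
- **Top view:** bar from (314,182) to (374,195), ears at (245,230) and (273,236), brass gate at (167,206).
- **Side view:** ears at (265,201) and (284,192), gate at (201,211), column top at (186,200).

Next I'll measure them with colour masks and triangulation.

```bash
cat > h.py <<'E'
import cv2,numpy as np
from workcell import bot,open_jaws,grab,viewer,order
from scipy.spatial.transform import Rotation as Ro
def ray(n,p):
    m=viewer.camera_model(n);R=np.array(m["R"]);d=R.T@np.linalg.inv(m["K"])@[p[0],p[1],1.]
    return -R.T@np.array(m["t"]),d/np.linalg.norm(d)
def plane(n,p,z):
    c,d=ray(n,p);return c+d*(z-c[2])/d[2]
def tri(ps,pt):
    A=0;b=0;L=[ray("side",ps),ray("top",pt)]
    for c,d in L:
        P=np.eye(3)-np.outer(d,d);A=A+P;b=b+P@c
    X=np.linalg.solve(A,b);return X,max(np.linalg.norm(np.cross(X-c,d)) for c,d in L)
def proj(n,X):
    m=viewer.camera_model(n);u=np.array(m["K"])@(np.array(m["R"])@X+m["t"]);return u[:2]/u[2]
def blobs(im,lo,hi,roi,amin=8):
    h=cv2.cvtColor(im,cv2.COLOR_RGB2HSV);m=cv2.inRange(h,lo,hi)
    if lo[0]==0: m|=cv2.inRange(h,(174,)+lo[1:],(180,)+hi[1:])
    k=np.zeros_like(m);x0,y0,x1,y1=roi;k[y0:y1,x0:x1]=m[y0:y1,x0:x1]
    n,l,s,c=cv2.connectedComponentsWithStats(k)
    return [(int(s[i,4]),np.round(c[i],1).tolist(),s[i,:4].tolist(),(l==i).astype(np.uint8)) for i in range(1,n) if s[i,4]>=amin]
def quad(mask):
    c=max(cv2.findContours(mask,0,1)[0],key=cv2.contourArea);return np.round(cv2.boxPoints(cv2.minAreaRect(c)),1).tolist()
def hull4(mask):
    c=cv2.convexHull(max(cv2.findContours(mask,0,1)[0],key=cv2.contourArea))
    e=1
    while True:
        a=cv2.approxPolyDP(c,e,True)
        if len(a)<=4:return a[:,0].tolist()
        e+=.3
E
python3 - <<'E'
from h import *
for n,roi in (("side",(170,130,350,290)),("top",(150,140,400,260))):
    im=cv2.imread(f"pics/{n}0.png")[:,:,::-1].copy()
    for c,lo,hi in(("red",(0,190,110),(5,255,255)),("yel",(19,170,110),(30,255,255)),("brass",(11,120,110),(20,255,255)),("blue",(103,120,40),(118,255,255)),("rack",(6,120,60),(12,255,255))):
        for b in blobs(im,lo,hi,roi): print(n,c,b[:3],hull4(b[3]) if b[0]>60 else "")
E
```

```text
side red (188, [285.5, 168.3], [268, 159, 38, 20]) [[305, 165], [274, 178], [268, 173], [300, 159]]
side red (30, [283.8, 191.5], [282, 188, 5, 8]) 
side red (30, [264.7, 200.4], [263, 196, 5, 9]) 
side yel (29, [343.5, 131.1], [339, 130, 10, 4]) 
side yel (9, [342.0, 157.8], [340, 157, 5, 3]) 
side yel (128, [284.1, 176.3], [261, 169, 45, 15]) [[305, 170], [276, 183], [264, 179], [261, 175]]
side brass (64, [343.6, 132.2], [338, 130, 12, 6]) [[349, 130], [347, 135], [338, 133], [338, 130]]
side brass (33, [342.0, 157.5], [339, 155, 8, 6]) 
side brass (249, [285.7, 174.9], [260, 157, 51, 27]) [[310, 177], [276, 183], [260, 173], [304, 157]]
side brass (80, [265.9, 184.6], [252, 169, 38, 26]) [[252, 169], [289, 186], [266, 194]]
side brass (8, [303.0, 179.8], [300, 179, 7, 3]) 
side brass (15, [210.9, 188.6], [209, 187, 5, 4]) 
side brass (21, [200.4, 209.7], [197, 207, 7, 6]) 
side brass (502, [276.0, 235.6], [257, 221, 36, 29]) [[288, 222], [292, 236], [266, 249], [257, 232]]
side brass (11, [256.6, 238.9], [255, 236, 4, 6]) 
side blue (1546, [226.2, 164.1], [196, 144, 59, 40]) [[25
[... 587 characters left out ...]
 5]) 
top red (33, [272.7, 235.1], [269, 233, 9, 5]) 
top yel (1590, [342.8, 181.6], [300, 156, 90, 54]) [[309, 157], [388, 174], [377, 209], [301, 192]]
top brass (30, [253.1, 141.6], [250, 140, 8, 5]) 
top brass (62, [258.7, 189.5], [255, 180, 8, 21]) [[260, 180], [262, 191], [259, 200], [255, 192]]
top brass (8, [372.6, 195.5], [371, 192, 4, 8]) 
top brass (8, [168.0, 208.5], [168, 205, 1, 8]) 
top brass (27, [259.7, 208.3], [256, 204, 11, 8]) 
top brass (635, [259.6, 238.3], [239, 222, 42, 30]) [[280, 230], [276, 251], [239, 244], [244, 222]]
top blue (147, [174.2, 187.2], [165, 178, 22, 21]) [[165, 178], [185, 190], [186, 198], [166, 186]]
top rack (12, [276.4, 235.0], [273, 233, 7, 6])
```

```bash
python3 - <<'E'
from h import *
np.set_printoptions(precision=4,suppress=True)
def T(l,a,b): 
    X,e=tri(a,b); print(l,X,"gap",round(e,4)); return X
E1=T("earL",(264.9,200.4),(244.9,229.4));E2=T("earR",(284,191.5),(272.7,235.1))
d=E1-E2;print("dist",np.linalg.norm(d),"yaw",np.degrees(np.arctan2(-d[0],d[1])),"mid",(E1+E2)/2)
for p in((244.9,229.4),(272.7,235.1)):print("  plane top .19",plane("top",p,.19))
for p in((264.9,200.4),(284,191.5)):print("  plane side .19",plane("side",p,.19))
A=T("barLL",(274,178.3),(314,184.5));B=T("barLR",(306,165.5),(371.8,198.3));d=A-B
print("len",np.linalg.norm(d),np.degrees(np.arctan2(-d[0],d[1])),(A+B)/2)
U=T("barUL",(268,173),(315.5,178));V=T("barUR",(300,159),(374,192.5))
print("side yel corner L/R lower")
C=T("yelLL",(265.5,193.5),(301,192.8));D=T("yelLR",(316,173.5),(377,209.5))
C2=T("yelUL",(252.3,168.5),(310,156.5));D2=T("yelUR",(303,153),(388.7,174))
G=T("gate",(201.8,210.3),(167.7,207.5));P=T("coltop",(186,199),(169,181.6))
for p in((167.7,201.2),(167.5,214),(169,181.6)):print("  top .245",plane("top",p,.245))
for p in((196.3,207.3),(207.5,213.3),(186,199)):print("  side .245",plane("side",p,.245))
print("plate",[plane("top",(150+x/3.2,145+y/3.2),.01) for x,y in((160,135),(155,237),(62,230))])
print("plate side",[plane("side",(170+x/4,140+y/4),.01) for x,y in((27,484),(107,540),(202,480),(125,425))])
E
```

```text
earL [0.4784 0.0359 0.1917] gap 0.0014
earR [ 0.4601 -0.0457  0.1929] gap 0.0011
dist 0.08365236025923391 yaw -12.666404204198809 mid [ 0.4693 -0.0049  0.1923]
  plane top .19 [0.4798 0.0368 0.19  ]
  plane top .19 [ 0.4612 -0.0451  0.19  ]
  plane side .19 [0.4787 0.0334 0.19  ]
  plane side .19 [ 0.4616 -0.0497  0.19  ]
barLL [ 0.6199 -0.1867  0.1149] gap 0.0062
barLR [ 0.578  -0.3656  0.109 ] gap 0.0005
len 0.18388423816589222 -13.169971812051697 [ 0.599  -0.2761  0.112 ]
barUL [ 0.6432 -0.1868  0.1299] gap 0.0001
barUR [ 0.599  -0.3625  0.1342] gap 0.0085
side yel corner L/R lower
yelLL [ 0.6121 -0.1423  0.0657] gap 0.0057
yelLR [ 0.5443 -0.3921  0.0698] gap 0.0024
yelUL [ 0.7138 -0.1718  0.1312] gap 0.0006
yelUR [ 0.646  -0.4254  0.1221] gap 0.0079
gate [0.5415 0.2543 0.2465] gap 0.0008
coltop [0.6161 0.2507 0.2518] gap 0.0006
  top .245 [0.5605 0.2554 0.245 ]
  top .245 [0.5235 0.2554 0.245 ]
  top .245 [0.6179 0.2526 0.245 ]
  side .245 [0.5662 0.2531 0.245 ]
  side .245 [0.5184 0.2518 0.245 ]
  side .245 [0.6235 0.2446 0.245 ]
plate [array([0.644 , 0.1965, 0.01  ]), array([0.5336, 0.2014, 0.01  ]), array([0.5431, 0.3008, 0.01  ])]
plate side [array([0.643 , 0.3051, 0.01  ]), array([0.5428, 0.304 , 0.01  ]), array([0.5322, 0.2055, 0.01  ]), array([0.6336, 0.2013, 0.01  ])]
```

All the checks agree with the given sizes:
- The ears are 83.7 mm apart at z = 0.192.
- The gate is at z = 0.2465 and 75 mm from the column.
- The console is about 260 mm wide, yaw −14.5°.

Now I'll press the bar, square to the face.

```bash
cat >> h.py <<'E'
def quat(yx,z):
    z=np.array(z)/np.linalg.norm(z);y=np.array(yx,float);y-=z*(y@z);y/=np.linalg.norm(y)
    q=Ro.from_matrix(np.c_[np.cross(y,z),y,z]).as_quat();return [q[3],q[0],q[1],q[2]]
def best(p,y,z):
    o=[]
    for s in(1,-1):
        q=quat(s*np.array(y,float),z);j=bot.ik(list(p),q)
        if j is not None:o.append((np.abs(np.array(j)-bot.get_qpos()).max(),q,np.round(j,2)))
    o.sort(key=lambda a:a[0]);print([(round(a[0],2),a[2]) for a in o]);return o[0][1]
E
python3 - <<'E'
from h import *
print("centroid",tri((285.5,168.3),(343.5,188.0)))
a=np.radians(-14.5);X=np.array([np.cos(a),np.sin(a),0]);Y=np.array([-np.sin(a),np.cos(a),0])
n=-.574*X+np.array([0,0,.819]);F=np.array([.6115,-.2787,.121])
grab(10)
p=F+n*(.199+.05);q=best(p,Y,-n)
bot.move_pose(list(p),q)
c=bot.line_to(list(F+n*(.199-.012)),speed=.04,force_limit=2.5)
P=np.array(bot.get_eef_pos());print(c,"contact off",(P-F)@n-.199,bot.get_contact_force(),bot.get_t())
f=viewer.grab_frame("top");cv2.imwrite("pics/press.png",f[:,:,::-1])
g=viewer.grab_frame("side")
cv2.imwrite("pics/press.png",np.vstack([cv2.resize(i[130:230,230:400,::-1],None,fx=3,fy=3,interpolation=2) for i in(f,g)]))
E
```

```text
centroid (array([ 0.6136903 , -0.2724523 ,  0.12375187]), np.float64(0.004242540707541622))
[(np.float64(0.86), array([-0.69,  0.16,  1.98,  0.54,  0.5 ,  0.72])), (np.float64(2.3), array([-0.69,  0.16,  1.98,  0.54,  0.5 , -2.42]))]
True contact off 0.004077590628148858 [-0.63690582  0.33864249  1.08862326] 4.2417
```

View pics/press.png

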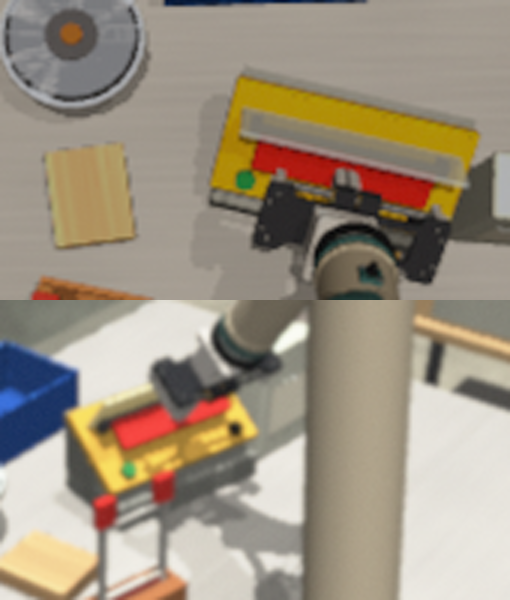

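The fingertips meet the bar at its middle: tip at crop (345,180), bar spanning 255 to 432. The contact lies 4 mm outside my estimate. I'll press home.

```bash
python3 - <<'E'
from h import *
a=np.radians(-14.5);X=np.array([np.cos(a),np.sin(a),0])
n=-.574*X+np.array([0,0,.819]);P=np.array(bot.get_eef_pos());F0=np.array(bot.get_contact_force())
c=bot.line_to(list(P-n*.013),speed=.015,force_limit=14)
bot.hold(.15);P2=np.array(bot.get_eef_pos());f=np.array(bot.get_contact_force());print(c,"travel",(P-P2)@n,"Fn",f@n,f,"torque",bot.get_wrist_torque(),bot.get_t())
bot.line_to(list(P2+n*.08),speed=.1)
for k in("top","side"):
    globals()[k]=viewer.grab_frame(k)
cv2.imwrite("pics/after.png",np.vstack([cv2.resize(i[130:230,230:400,::-1],None,fx=3,fy=3,interpolation=2) for i in(top,side)]))
E
```

```text
True travel 0.003971123900778853 Fn 7.4474171118163275 [-4.17620953  0.41358474  6.18704264] torque [ 0.09363994  0.3292965  -0.07401621] 4.9917
```

View pics/after.png

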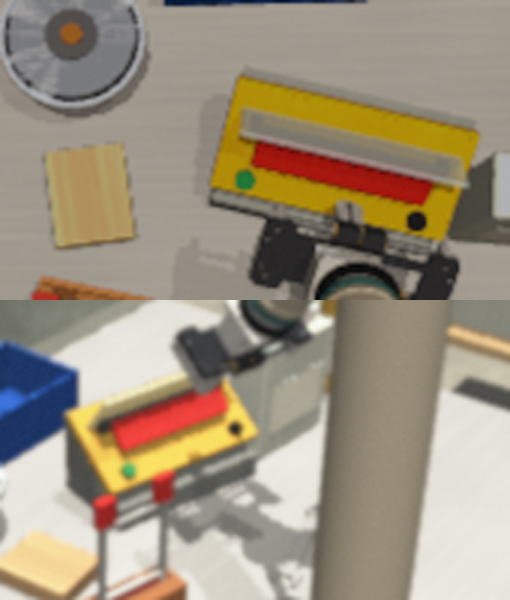

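The bar looks level, but the travel was only 4 mm of the expected 7. I'll press again with a higher limit to tell a real stop from friction.

```bash
python3 - <<'E'
from h import *
a=np.radians(-14.5);X=np.array([np.cos(a),np.sin(a),0])
n=-.574*X+np.array([0,0,.819]);F=np.array([.6115,-.2787,.121])
off=lambda:round(float((np.array(bot.get_eef_pos())-F)@n-.199)*1e3,2)
bot.line_to(list(F+n*(.199+.006)),speed=.08); print(off())
c=1
for d,l in((.012,4),(.014,16),(.016,22)):
    P=np.array(bot.get_eef_pos()); c=bot.line_to(list(P-n*d),speed=.012,force_limit=l)
    o=off();f=np.array(bot.get_contact_force())@n;bot.hold(.2);print(l,c,o,off(),f,np.array(bot.get_contact_force())@n)
P=np.array(bot.get_eef_pos());bot.line_to(list(P+n*.08),speed=.12)
im=viewer.grab_frame("top");b=max(blobs(im,(0,190,110),(5,255,255),(300,140,400,215)),key=lambda b:b[0]);print(b[:3],hull4(b[3]),bot.get_t())
E
```

```text
6.34
4 True 0.92 0.94 5.714495621127576 5.106432037826105
16 True 0.63 0.73 9.433450902350481 8.71190041143708
22 True 0.43 0.55 12.682076633715589 10.222974233280965
(452, [343.6, 187.5], [315, 178, 59, 20]) [[315, 180], [373, 192], [367, 197], [317, 185]] 10.0417
```

```bash
python3 - <<'E'
from h import *
for n,roi,cs in(("top",(305,140,385,215),(322,364)),("side",(262,150,312,186),(276,298))):
    new=viewer.grab_frame(n);cv2.imwrite(f"pics/{n}1.png",new[:,:,::-1]);old=cv2.imread(f"pics/{n}0.png")[:,:,::-1].copy()
    for im in(old,new):
        b=max(blobs(im,(0,170,90),(7,255,255),roi),key=lambda b:b[0]);m=b[3]
        print(n,b[0],[(c,int(np.nonzero(m[:,c])[0].min()),int(np.nonzero(m[:,c])[0].max())) for c in range(*cs,6)])
        # subpixel lower edge: green channel rise below the red
        g=im[:,:,1].astype(float)
        o=[]
        for c in range(*cs):
            r=np.nonzero(m[:,c])[0].max();w=np.arange(r-3,r+4);v=g[w,c];lo,hi=v.min(),v.max()
            k=np.argmax(v>(lo+hi)/2);o.append(w[k]-1+((lo+hi)/2-v[k-1])/(v[k]-v[k-1]) if k else np.nan)
        print("  edge fit",np.polyfit(np.arange(*cs)-np.mean(cs),np.nan_to_num(o,nan=np.nanmean(o)),1))
E
```

```text
top 557 [(322, 179, 187), (328, 180, 189), (334, 182, 190), (340, 183, 192), (346, 184, 193), (352, 186, 194), (358, 187, 196)]
  edge fit [  0.24017423 193.42427737]
top 477 [(322, 179, 186), (328, 180, 188), (334, 182, 189), (340, 183, 190), (346, 184, 192), (352, 186, 193), (358, 187, 194)]
  edge fit [  0.23626585 192.06015232]
side 370 [(276, 168, 177), (282, 165, 175), (288, 163, 173), (294, 161, 170)]
  edge fit [ -0.38681496 173.94658737]
side 360 [(276, 168, 177), (282, 166, 175), (288, 163, 173), (294, 161, 170)]
  edge fit [ -0.38561616 174.42678468]
```

The lower edge has moved only about 70 % of what full swing predicts (top −1.36 of −1.97 px, side +0.48 of +0.67 px), so the bar isn't home. As the bar swings in, the fingertip's upper edge bears too close to the hinge. I'll press 8 mm further down-slope.

```bash
python3 - <<'E'
from h import *
a=np.radians(-14.5);X=np.array([np.cos(a),np.sin(a),0])
n=-.574*X+np.array([0,0,.819]);F=np.array([.6115,-.2787,.121])-.008*(.819*X+np.array([0,0,.574]))
off=lambda:round(float((np.array(bot.get_eef_pos())-F)@n-.199)*1e3,2)
bot.line_to(list(F+n*(.199+.006)),speed=.1); print(off())
for d,l in((.016,5),(.014,16),(.014,20),(.014,26)):
    P=np.array(bot.get_eef_pos()); c=bot.line_to(list(P-n*d),speed=.012,force_limit=l)
    o=off();f=np.array(bot.get_contact_force())@n;bot.hold(.15);print(l,c,o,off(),f,np.array(bot.get_contact_force())@n)
P=np.array(bot.get_eef_pos());bot.line_to(list(P+n*.08),speed=.12)
for n,roi,cs in(("top",(305,140,385,215),(322,364)),("side",(262,150,312,186),(276,298))):
    im=viewer.grab_frame(n);cv2.imwrite(f"pics/{n}2.png",im[:,:,::-1])
    m=max(blobs(im,(0,170,90),(7,255,255),roi),key=lambda b:b[0])[3];g=im[:,:,1].astype(float);o=[]
    for c in range(*cs):
            r=np.nonzero(m[:,c])[0].max();w=np.arange(r-3,r+4);v=g[w,c];lo,hi=v.min(),v.max()
            k=np.argmax(v>(lo+hi)/2);o.append(w[k]-1+((lo+hi)/2-v[k-1])/(v[k]-v[k-1]) if k else np.nan)
    print(n,m.sum(),np.polyfit(np.arange(*cs)-np.mean(cs),np.nan_to_num(o,nan=np.nanmean(o)),1))
print(bot.get_t())
E
```

```text
6.23
5 True -1.15 -1.09 6.293899745038304 5.638967217113453
16 True -1.48 -1.36 9.138523468709415 9.076454145525112
20 True -1.68 -1.54 13.335834982488327 10.872620564000893
26 True -1.86 -1.69 16.07772979375111 14.139631562832438
top 477 [  0.23348645 192.08482075]
side 345 [ -0.38525456 174.38514384]
14.6083
```

Contact is now 2.07 mm lower for an 8 mm shift, so the bar lies at 0.255 rad. It is rigid up to 16 N and its edge has not moved, so it is home. The edge slope is unchanged, so there is no skew. Next is the tag's right ear.

```bash
python3 - <<'E'
from h import *
a=np.radians(-12.7);x=np.array([np.cos(a),np.sin(a),0]);E=np.array([.4607,-.0465,.190])
P=np.array(bot.get_eef_pos());bot.line_to(list(P+[0,0,.1]),speed=.2)
open_jaws()
U=E+[0,0,.18+.075];q=best(U,x,[0,0,-1]);bot.move_pose(list(U),q)
c=bot.line_to(list(E+[0,0,.18]),speed=.1,force_limit=8);print("down",c,bot.get_contact_force())
grab(45);print("w",bot.get_gripper_width(),bot.get_finger_force(),bot.get_contact_force())
bot.line_to(list(E+[0,0,.18+.02]),speed=.05);print(bot.get_contact_force())
bot.line_to(list(E+[0,0,.18+.105]),speed=.1);print(bot.get_contact_force(),bot.get_gripper_width(),bot.get_eef_pos(),bot.get_t())
t=viewer.grab_frame("top");s=viewer.grab_frame("side")
cv2.imwrite("pics/lift.png",np.hstack([cv2.resize(i,None,fx=2.5,fy=2.5,interpolation=2)[:,:,::-1] for i in(t[160:300,180:320],s[130:270,190:350])]))
cv2.imwrite("pics/side3.png",s[:,:,::-1])
E
```

```text
[(np.float64(0.93), array([-0.25,  0.08,  1.65, -0.  ,  1.41, -0.03]))]
down False [-0.69845572  0.79513074 -0.0934656 ]
w 0.011529489703265991 45.0 [-0.23463053 -0.20044734  1.00222453]
[ 0.391032    0.2214105  -2.16342381]
[-0.09920279 -0.17417089 -2.84047163] 0.01162934143954191 [ 0.46050076 -0.04646223  0.47431685] 21.3167
```

View pics/lift.png

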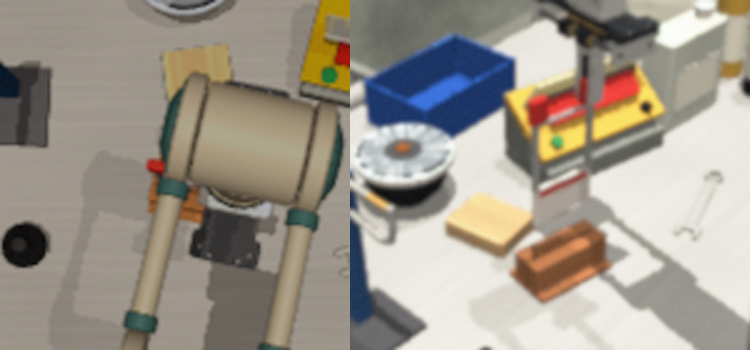

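The tag is lifted clear of the rack, left ear at about side px (266,174). I'll check its tilt in the grip, then move to the start of the approach.

```bash
python3 - <<'E'
from h import *
s=cv2.imread("pics/side3.png")[:,:,::-1].copy()
print([b[:3] for b in blobs(s,(0,190,110),(5,255,255),(255,150,300,200))][:4], "expect L",proj("side",np.array([.479,.035,.295])),"R",proj("side",np.array([.4607,-.0465,.295])))
a=np.radians(-3.5);xh=np.array([np.cos(a),np.sin(a),0]);yh=np.array([-np.sin(a),np.cos(a),0])
L=np.array([.5415,.254,0])-.115*xh+[0,0,.270];T=L-.042*yh+[0,0,.202]
q=best(T,xh,[0,0,-1])
bot.line_to(list(T),speed=.15,rotation=q);bot.hold(.3)
print(bot.get_t(),bot.get_eef_pos())
s=viewer.grab_frame("side");t=viewer.grab_frame("top")
for n,i,roi in(("side",s,(170,150,300,260)),("top",t,(150,180,260,260))):print(n,[b[:3] for b in blobs(i,(0,170,90),(6,255,255),roi)])
print("exp L",proj("side",L+.042*yh+[0,0,.022]),proj("top",L+.042*yh+[0,0,.022]),"R",proj("side",L-.042*yh+[0,0,.022]))
cv2.imwrite("pics/pre.png",np.hstack([cv2.resize(i,None,fx=2.5,fy=2.5,interpolation=2)[:,:,::-1] for i in(t[140:300,120:260],s[130:290,150:310])]))
E
```

```text
[(54, [296.2, 165.0], [292, 160, 8, 12]), (90, [268.5, 172.5], [262, 168, 18, 11])] expect L [264.64492356 173.71205042] R [284.71247529 165.60140469]
[(np.float64(0.58), array([ 0.33,  0.09,  1.57, -0.  ,  1.47,  0.39]))]
23.65 [0.42422959 0.21884316 0.47201613]
side [(331, [283.6, 169.5], [267, 159, 33, 21]), (18, [235.6, 207.6], [235, 203, 2, 11]), (78, [215.1, 220.8], [212, 215, 7, 13])]
top []
exp L [214.98328556 221.41326439] [145.61460081 246.80326589] R [237.86620717 207.68214868]
```

View pics/pre.png

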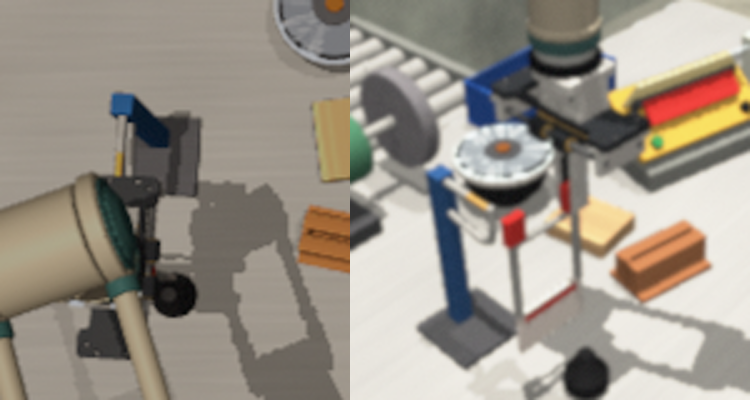

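The left ear is within 0.6 px of the prediction, so the tag is straight in the grip. The view shows it standing off the nose at the right height. I'll go over the nose, then down through the gate.

```bash
python3 - <<'E'
from h import *
a=np.radians(-3.5);xh=np.array([np.cos(a),np.sin(a),0]);yh=np.array([-np.sin(a),np.cos(a),0])
T=lambda dx,z:list(np.array([.5415,.254,0])+dx*xh-.042*yh+[0,0,z+.202])
c=bot.line_to(T(-.003,.270),speed=.08,force_limit=5);print("over",c,bot.get_contact_force())
if not c:
    for z,l in((.240,12),(.222,12),(.205,12),(.199,12)):
        c=bot.line_to(T(-.003,z),speed=.04,force_limit=l);print(z,c,bot.get_eef_pos()[2]-.202,bot.get_contact_force())
        if c:break
t=viewer.grab_frame("top");s=viewer.grab_frame("side");print(bot.get_t(),bot.get_wrist_torque())
print([b[:3] for b in blobs(s,(0,170,90),(6,255,255),(170,185,250,260))],"exp L",proj("side",np.array(T(-.003,bot.get_eef_pos()[2]-.202))+.084*yh-[0,0,.18]))
cv2.imwrite("pics/in.png",np.hstack([cv2.resize(i,None,fx=4,fy=4,interpolation=2)[:,:,::-1] for i in(t[150:280,130:210],s[175:305,160:260])]))
E
```

```text
over False [-0.91667102 -0.46171504 -1.56530368]
0.24 False 0.2400636240137775 [ 0.0888839   0.10099091 -0.4364211 ]
0.222 False 0.22118513497537667 [-2.22215573  0.33217164 -2.78698655]
0.205 False 0.20482307850432918 [ 0.29309132  0.14544253 -2.22396745]
0.199 False 0.19916814386421694 [ 1.34145198  0.30810497 -1.60927548]
27.775 [ 0.01730313 -0.33772835 -0.06720653]
[(8, [211.0, 211.5], [211, 208, 1, 8]), (68, [191.3, 223.4], [188, 218, 8, 12])] exp L [191.89210933 223.72210373]
```

View pics/in.png

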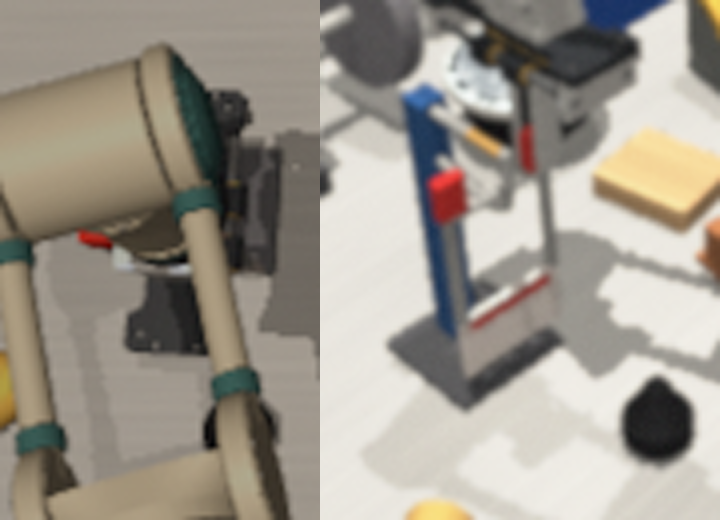

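The gate (side-crop (485,140)) is shut above the loop bar and the loop is inside the hook. I'll set it down gently, release it and lift straight away.

```bash
python3 - <<'E'
from h import *
P=np.array(bot.get_eef_pos())
c=bot.line_to(list(P-[0,0,.005]),speed=.02,force_limit=2);print(c,bot.get_eef_pos()[2]-.202,bot.get_contact_force())
open_jaws();P=np.array(bot.get_eef_pos())
bot.line_to(list(P+[0,0,.06]),speed=.08);bot.line_to(list(P+[-.03,0,.14]),speed=.15)
P=np.array(bot.get_eef_pos());bot.line_to([.33,.02,P[2]],speed=.2);bot.hold(.5)
t=viewer.grab_frame("top");s=viewer.grab_frame("side");print(bot.get_t(),bot.get_contact_force(),bot.get_gripper_width())
im=np.hstack([cv2.resize(i,None,fx=f,fy=f,interpolation=2)[:,:,::-1] for i,f in((t[140:290,130:400][::1],1.48),)])
A=cv2.resize(t[130:290,100:400,::-1],(480,256));B=cv2.resize(s[180:300,160:260,::-1],(320,384))
C=np.zeros((384,800,3),np.uint8);C[:256,:480]=A;C[:,480:]=B;cv2.imwrite("pics/fin.png",C)
E
```

```text
True 0.19819029218922057 [3.72838806 0.53487391 0.14927974]
32.9667 [ 1.00311864 -0.20113914 -0.10868404] 0.09379059849572213
```

View pics/fin.png

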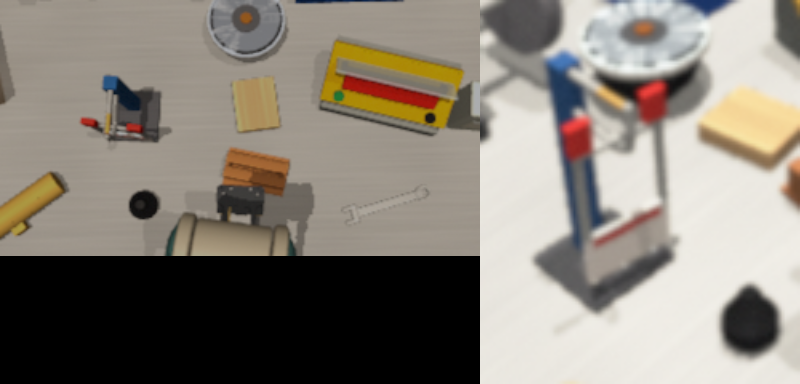

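The tag hangs on the hook with both ears up, at crop (575,138) and (652,102). The brass gate is shut above the loop, the bar is in, the bystanders haven't moved and the arm is clear.

```bash
python3 -c "
from workcell import order
print(order.close_job())"
```

```text
the job is handed in; nothing more can be done
None
```

The stop bar is pressed home and level, the lockout tag hangs in the snap hook with the gate shut behind its loop, and the job was handed in at about 33 s of the 64 s allowed; no verdict was returned.

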